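# Let the larger tin out of the two-lane tin rack

## Robot

A 6-joint arm with a two-finger parallel gripper is mounted at the origin on a cart in front of the work surface, level with it; the furniture and walls round the work are solid. World frame = base frame: x ahead of the robot, y to its left, z up, the work surface at z = 0. Lengths are in m, angles in rad, forces in N, time in s.
With the tool pointing down it reaches from about 0.325 to 0.775 m from the base axis. Payload 5.5 kg.
Tool frame: the origin (TCP) lies at the very end of the fingers, on their centre line; the grasp point (between the pads) lies 19 mm behind it; z points along the fingers, y is the line along which they close (so a half turn about z gives the same grasp; the last joint's range is limited). The gripper opens to 88 mm and grips with 3 to 60 N. Pads are 20 mm wide; open, the fingers measure 115 mm over their backs; the gripper's body (75 mm by 178 mm) begins 61 mm behind the grasp point.
Start: joints at [1.266, 0.091, 1.231, -0, 1.82, -0.057], TCP at [0.147, 0.582, 0.223] pointing down, gripper open.
Joint ranges: [-2.87, 2.87], [-0.86, 2.18], [0.17, 2.46], [-1.51, 4.65], [0.06, 2.69], [-2.65, 2.65]. Speed limits (rad/s): [2.57, 2.57, 3.01, 3.14, 3.14, 3.14].

## Interface

Orientations are given as a rotation vector (axis times angle).
In Python, from cell import get_obs, camera, camera_info, sign_off gives the robot as it stands.
- The arm moves only by the tool carry_out, never from a script. Its arguments are lists of equal length, an entry for each row: "twist": the turn, a rotation vector about the world's x, y, z in rad, a list of three; "dp": the shift along the world's x, y, z in m, a list of three; "fingers": the opening, from -1 (shut) to 1 (fully open). In form: {"twist": [[ax, ay, az], ...], "dp": [[x, y, z], ...], "fingers": [fingers, ...]}. A call has 1 to 10 rows; each row is the pose to reach, as a shift and turn from the pose commanded when the call began; what a row does not reach only later rows make up. A row lasts 1/8 s, in which the tool goes at most 62.5 mm and 10.7 degrees, less where a joint would pass 70% of its speed; a pose out of reach is approached as far as the arm can. A call with a gripper value outside its range is refused whole. The fingers move at their own pace and stop on an object; "grip_force" is the grip in N (left out, the last holds). Time passes only in rows, so rows that repeat a pose let the fingers close. It gives the time, the measured TCP pose, the force, the opening and the grip force at its end, in the units of the state.
- get_obs(): the state, without advancing time (a new reading comes with each control period).
- camera(name): name is "scene" or "top"; returns the picture (420x560x3 uint8, red, green, blue); there is no depth.
- camera_info(name): a dict with "fx", "fy", "cx", "cy" (pixels), "D" ([k1, k2, p1, p2, k3] as OpenCV has them; the pictures are not rectified), "R" (3x3) and "t" (3): a world point X has camera coordinates R X + t. Camera axes: x right, y down, z forward; pixel columns grow to the right and rows downward; lengths in m; the calibration is good to about 2 mm. A picture is of the moment at which its call begins. camera_info takes no time and is no camera call.
- sign_off(): hands the job in; it is judged then, once.
The state is a dict: "time": time; "joints": joint angles; "qd": joint speeds; "effort": joint torques, N m; "eef_pos": TCP position; "tcp_rot": TCP orientation; "contact_force": force on the tool from outside, world axes, zero at the start; "ft_torque": the same for the moment, N m; "finger_gap": opening from 0.0 (shut) to 1.0 (fully open); "grip_force": force on a finger pad.
Only numpy, scipy, OpenCV 4.12 (cv2) and the standard library are available. Lean on these libraries where they do the work, as an engineer would, in place of code of your own. Each camera call takes 0.05 s, during which the arm holds its last target. There are 200 camera calls.

## Task

Two tins wait behind the gates of the sloping tin rack. With your fingertips, press down the front paddle of the rocking lever on the larger tin's side so that its gate lifts, keep it down until that tin has rolled down to the front stop, then let the lever come up and the gate close. Do not touch the tins, do not open the smaller tin's gate, and leave the things standing around where they are.

Things in the scene. Friction and masses are not known exactly. Their poses are not given: they have to be found in the camera images.
- rack: Fixed wooden rack 371 mm long (x), 152 mm wide plus levers. Origin on the worktop under its middle; x points up the slope, away from the robot, y to its left, z up. Two lanes, centre lines at y = +0.036 (left) and -0.036 (right), 64 mm wide, slope 7 degrees down to the front. Ramp surface 12 mm high at x = -0.150, 56 mm at x = 0.205. Lane walls stand 25 mm above the ramp.
- front_stop (a point): Middle of the top edge of the front stop's inner face, 55 mm above the worktop, x = -0.150 in the rack frame. The stop is a board across both lanes.
- left_gate (a point): Middle of the left gate's plate, which hangs across the left lane from the rear end of the left lever: aluminium, 5 mm thick, 40 mm high; at rest at (0.090, +0.036, 0.090) in the rack frame, lower edge 70 mm above the worktop. It rises in an arc with the lever.
- right_gate (a point): Middle of the right gate's plate, which hangs across the right lane from the rear end of the right lever: aluminium, 5 mm thick, 40 mm high; at rest at (0.090, -0.036, 0.090) in the rack frame, lower edge 70 mm above the worktop. It rises in an arc with the lever.
- large_tin: The larger tin, with a paper label, 75 mm diameter, 58 mm long, 255 g (varies), lying on its side across one lane (left or right varies), behind the gate. Origin at the centre of its end face to the rack's left, z along its axis.
- large_tin_center (a point): Centre of the larger tin. At the start about x = 0.13 in the rack frame; once it has rolled to the front stop, x = -0.112 and 55 mm above the worktop. It rolls out in about one second once the gate is high enough.
- small_tin: The smaller tin, plain steel, 52 mm diameter, 58 mm long, lying on its side in the other lane, behind that gate. Origin at the centre of its end face to the rack's left, z along its axis.
- small_tin_center (a point): Centre of the smaller tin; at the start about x = 0.12 in the rack frame.
- left_lever (a joint): Hinge of the left lever (aluminium, left outer side of the rack). 0 = at rest, gate shut; grows as the paddle sinks and the gate rises; stop at 0.5 rad. The larger tin can pass from about 0.37; press to 0.45 or to the stop. A spring shuts it when let go: about 2 N on the paddle to start, 4 N at the stop. Pivot at (-0.040, +0.084, 0.090) in the rack frame.
- right_lever (a joint): Hinge of the right lever (aluminium, right outer side of the rack). 0 = at rest, gate shut; grows as the paddle sinks and the gate rises; stop at 0.5 rad. The larger tin can pass from about 0.37; press to 0.45 or to the stop. A spring shuts it when let go: about 2 N on the paddle to start, 4 N at the stop. Pivot at (-0.040, -0.084, 0.090) in the rack frame.
- left_paddle (a point): Press paddle, front end of the left lever: ribbed plate 40 x 44 x 7 mm, point at the centre of its top face, at rest at (-0.155, +0.106, 0.125) in the rack frame. Its top slopes 0.25 rad down towards the rack at rest and 0.25 rad down towards the robot at full stroke, over which the centre sinks 58 mm almost straight (5 mm sideways). Free above; the lane wall beside it is lower.
- right_paddle (a point): Press paddle, front end of the right lever: ribbed plate 40 x 44 x 7 mm, point at the centre of its top face, at rest at (-0.155, -0.106, 0.125) in the rack frame. Its top slopes 0.25 rad down towards the rack at rest and 0.25 rad down towards the robot at full stroke, over which the centre sinks 58 mm almost straight (5 mm sideways). Free above; the lane wall beside it is lower.
- spice_jar: Spice jar with a red cap, 45 mm diameter, 106 mm high, standing left of the rack; origin under its centre. Bystander.
- salt_shaker: Salt shaker, 44 mm diameter, 90 mm high, standing right of the rack; origin under its centre. Bystander.
- garlic: Garlic bulb, 60 mm wide, 59 mm high, in front of the rack; origin under its centre. Bystander.
Not all that is in view belongs to the job. Leave any blue look-alike of the small_tin alone. What is shaped like the large_tin but black is not meant.

How it is judged:
By the outcome, as a careful person would: the job done as asked, in the order asked, and still so for the second after the job is handed in, with the robot touching nothing.
It also fails if it takes over 32 s, if anything falls off the work surface, if the arm or the gripper's body presses on something with over 40 N, if the wrist force passes 120 N, or if a joint passes its speed limit or range.

## Working session

There is one attempt and no reset: what is moved stays moved. The work goes in short steps, Python scripts to look and compute and a tool call to move; the robot and the scene stay as the last step left them, time stands still between calls to the robot, and variables do not carry over. Pictures are saved under pics/ and viewed, at most 10 in all, crops included, and the job is handed in when it is done.

Besides the shell and the picture viewer there is one more tool, called after "Call:" by a JSON object that holds its "method" and its "body". carry_out: Moves the arm, as the interface text tells. Its arguments: {"type":"object","properties":{"twist":{"type":"array","items":{"type":"array","items":{"type":"number"}}},"dp":{"type":"array","items":{"type":"array","items":{"type":"number"}}},"fingers":{"type":"array","items":{"type":"number"}},"grip_force":{"type":"number"}},"required":["twist","dp","fingers"]}

```bash
mkdir -p pics; python3 - <<'E'
from cell import *
import cv2
for n in("scene","top"):
    cv2.imwrite(f"pics/{n}0.png",camera(n)[:,:,::-1]); i=camera_info(n); print(n,i)
o=get_obs();print(o["time"],o["eef_pos"],o["tcp_rot"])
E
```

```text
scene {'fx': 442.7696853673081, 'fy': 442.7696853673081, 'cx': 280.1225217124219, 'cy': 210.09838392467853, 'D': array([0.02977713, 0.        , 0.        , 0.        , 0.        ]), 'R': array([[ 0.25939877, -0.96576955, -0.00120685],
       [-0.62222425, -0.16616901, -0.7649999 ],
       [ 0.73861307,  0.19919096, -0.64402927]]), 't': array([-0.21740585,  0.45560059,  0.66590884])}
top {'fx': 476.2513014839473, 'fy': 476.2513014839473, 'cx': 287.23707843410375, 'cy': 209.59477943458205, 'D': array([0.04698431, 0.        , 0.        , 0.        , 0.        ]), 'R': array([[ 0.0055833 , -0.99997813,  0.00354424],
       [-0.98707311, -0.00607888, -0.16015533],
       [ 0.16017337, -0.00260423, -0.98708546]]), 't': array([-0.06938639,  0.59320506,  1.17978586])}
0.1 [0.14709584 0.5814313  0.22165202] [-3.88270299e-01 -3.11721972e+00  2.62054125e-03]
```

View pics/scene0.png

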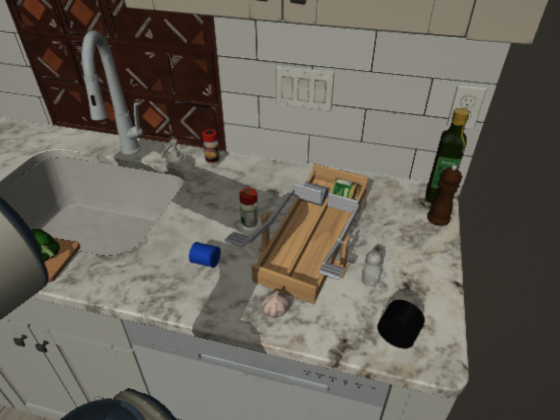

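View pics/top0.png

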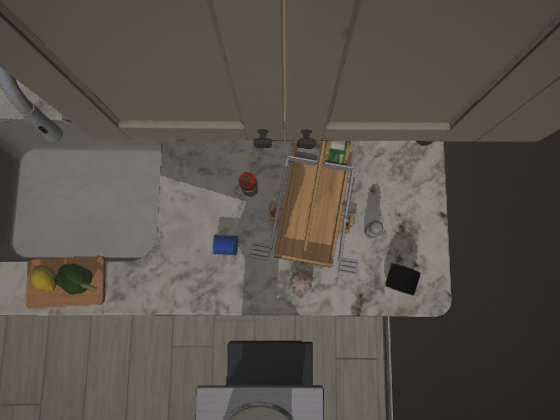

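The scene view shows the rack at (315,230), a green-labelled tin behind the right gate (345,190), the left paddle at (238,239) and the right paddle at (335,268). The blue tin at (205,254) and the black tin at (401,323) are distractors. In the top view the right paddle is at (348,266) and the labelled tin at (337,152). I'll check both in crops.

```bash
python3 - <<'E'
import cv2,numpy as np
a=cv2.imread("pics/scene0.png")[160:310,220:390];b=cv2.imread("pics/top0.png")[135:305,235:395]
a=cv2.resize(a,None,fx=4.6,fy=4,interpolation=2);b=cv2.resize(b,None,fx=3.5,fy=3.5,interpolation=2)
b=np.clip(b*1.6,0,255)
cv2.imwrite("pics/c1.png",a);cv2.imwrite("pics/c2.png",b)
E
```

```text
[ WARN:0@0.067] global loadsave.cpp:1063 imwrite_ Unsupported depth image for selected encoder is fallbacked to CV_8U.
```

View pics/c1.png

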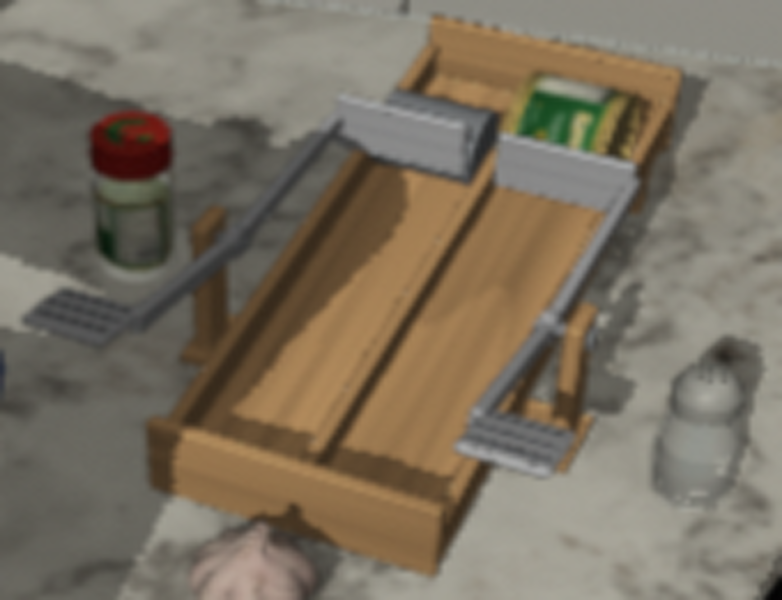

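View pics/c2.png

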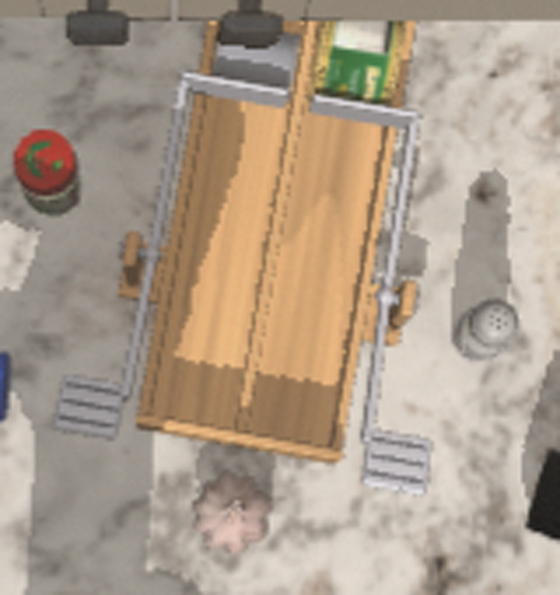

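Crop 1 shows the large tin, with its green label, in the right lane at crop (565,115). The plain steel tin is in the left lane at crop (440,115). The right paddle is at crop (515,444), and in the top crop at (397,462). I choose the right paddle and will triangulate it now.

```bash
cat > h.py <<'E'
import numpy as np,cv2
from cell import *
def ray(n,p):
    i=camera_info(n);K=np.array([[i["fx"],0,i["cx"]],[0,i["fy"],i["cy"]],[0,0,1]])
    u=cv2.undistortPoints(np.array([[p]],float),K,i["D"])[0,0]
    R=i["R"];return -R.T@i["t"],R.T@np.array([*u,1])
def plane(n,p,z):
    c,d=ray(n,p);return c+d*(z-c[2])/d[2]
def tri(a,b):
    (c1,d1),(c2,d2)=ray("scene",a),ray("top",b)
    s=np.linalg.lstsq(np.c_[d1,-d2],c2-c1,rcond=None)[0]
    p,q=c1+s[0]*d1,c2+s[1]*d2;return (p+q)/2,np.linalg.norm(p-q)
E
python3 - <<'E'
from h import *
np.set_printoptions(precision=4,suppress=True)
S=lambda x,y:(220+x/4.6,160+y/4);T=lambda x,y:(235+x/3.5,135+y/3.5)
Rp=tri(S(515,444),T(397,462));Lp=tri(S(83,313),T(89,406));print(Rp,Lp)
r,l=plane("top",T(397,462),.125),plane("top",T(89,406),.125)
fl,fr=plane("top",T(137,424),.055),plane("top",T(341,458),.055)
print(r,l,np.linalg.norm(r-l),fl,fr,np.linalg.norm(fl-fr))
d=l-r;yaw=np.arctan2(-d[0],d[1]);e=fl-fr;print(yaw,np.arctan2(-e[0],e[1]))
M=lambda x,y:(r+l)/2+np.array([[np.cos(yaw),-np.sin(yaw)],[np.sin(yaw),np.cos(yaw)]]+[[0,0]])@np.array([x,y])
o=M(.155,0);print("rack",o[:2])
print("pad R",M(0,-.106))
print("salt",plane("top",T(494,320),.09),"garlic",plane("top",T(232,510),.05))
E
```

```text
(array([ 0.4445, -0.2115,  0.1232]), np.float64(0.00011681129887796168)) (array([ 0.481 , -0.0031,  0.127 ]), np.float64(0.001159847965267072))
[ 0.4444 -0.2112  0.125 ] [ 0.4809 -0.0025  0.125 ] 0.2118837517651068 [ 0.4734 -0.0335  0.055 ] [ 0.4499 -0.1802  0.055 ] 0.14856689003719828
-0.17310264894866506 -0.15831989025108745
rack [ 0.6154 -0.1335]
pad R [ 0.4444 -0.2113  0.125 ]
salt [ 0.546  -0.2858  0.09  ] garlic [ 0.4126 -0.1022  0.05  ]
```

Call:
{"method": "carry_out", "body": {"twist": [[0,0,0],[0,0,0],[0,0,0],[0,0,0],[0,0,0],[0,0,0],[0,0,0],[0,0,0],[0,0,0],[0,0,0]], "dp": [[0.025,-0.03,0],[0.05,-0.06,0],[0.08,-0.09,0],[0.11,-0.12,0],[0.14,-0.15,0],[0.17,-0.18,0],[0.2,-0.22,0],[0.22,-0.26,0],[0.24,-0.3,0],[0.25,-0.34,0]], "fingers": [-1,-1,-1,-1,-1,-1,-1,-1,-1,-1]}}

```text
time: 1.35
eef_pos: [0.3976, 0.2401, 0.222]
tcp_rot: [-0.389, -3.117, 0.001]
contact_force: [0.8, 0.4, 0.2]
finger_gap: 0.006
grip_force: 0.0
```

Call:
{"method": "carry_out", "body": {"twist": [[0,0,0.01],[0,0,0.02],[0,0,0.03],[0,0,0.04],[0,0,0.05],[0,0,0.06],[0,0,0.07],[0,0,0.07],[0,0,0.07],[0,0,0.07]], "dp": [[0.005,-0.045,0],[0.01,-0.09,0],[0.014,-0.14,0],[0.019,-0.19,0],[0.024,-0.24,0],[0.03,-0.29,0],[0.035,-0.34,0],[0.04,-0.39,0],[0.044,-0.43,0],[0.047,-0.451,-0.01]], "fingers": [-1,-1,-1,-1,-1,-1,-1,-1,-1,-1]}}

```text
time: 2.6
eef_pos: [0.4442, -0.2111, 0.2124]
tcp_rot: [0.282, 3.129, -0.0]
contact_force: [0.5, -0.5, 0.1]
finger_gap: 0.004
grip_force: 0.0
```

Call:
{"method": "carry_out", "body": {"twist": [[0,0,0],[0,0,0],[0,0,0],[0,0,0]], "dp": [[0,0,-0.03],[0,0,-0.06],[0,0,-0.07],[0,0,-0.07]], "fingers": [-1,-1,-1,-1]}}

```text
time: 3.1
eef_pos: [0.4439, -0.2087, 0.1421]
tcp_rot: [-0.278, -3.128, -0.001]
contact_force: [-0.3, -0.3, 0.3]
finger_gap: 0.009
grip_force: 0.0
```

```bash
python3 - <<'E'
from h import *
a=camera("scene")[180:310,250:400,::-1];b=camera("top")[200:310,290:420,::-1]
cv2.imwrite("pics/d.png",np.hstack([cv2.resize(a,(400,400),interpolation=2),cv2.resize(b,(400,400),interpolation=2)]))
o=get_obs();print(o["eef_pos"],o["contact_force"],o["joints"])
E
```

```text
[ 0.44467601 -0.20922908  0.14391941] [-0.05099541 -0.10617904  0.45830951] [-5.09069896e-01 -2.06706878e-01  1.65619843e+00  6.11225555e-05
  1.69035090e+00 -1.90257724e+00]
```

View pics/d.png

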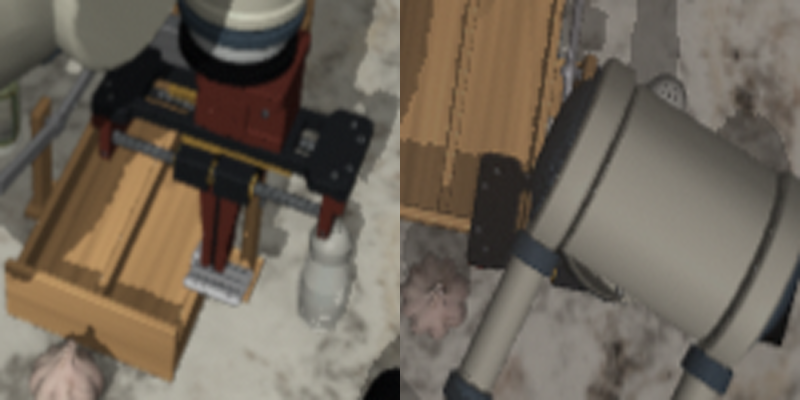

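The shut fingers are centred over the right paddle at (220,270) in the picture, with a clear gap to the shaker. Now I press.

Call:
{"method": "carry_out", "body": {"twist": [[0,0,0],[0,0,0],[0,0,0],[0,0,0],[0,0,0],[0,0,0],[0,0,0],[0,0,0]], "dp": [[0,-0.001,-0.012],[0,-0.001,-0.022],[0,-0.001,-0.032],[0,-0.001,-0.042],[0,-0.001,-0.052],[0,-0.001,-0.062],[0,-0.001,-0.071],[0,-0.001,-0.071]], "fingers": [-1,-1,-1,-1,-1,-1,-1,-1]}}

```text
time: 4.2
eef_pos: [0.4445, -0.2103, 0.0713]
tcp_rot: [0.279, 3.129, 0.0]
contact_force: [1.2, -0.4, 4.0]
finger_gap: 0.004
grip_force: 2.0
```

```bash
python3 - <<'E'
from h import *
a=camera("scene")[160:310,220:390,::-1]
cv2.imwrite("pics/e.png",cv2.resize(a,None,fx=4,fy=4,interpolation=2))
o=get_obs();print(o["eef_pos"],o["contact_force"])
E
```

```text
[ 0.44443687 -0.21030641  0.07174523] [-0.58906085  0.72447458  3.66777327]
```

View pics/e.png

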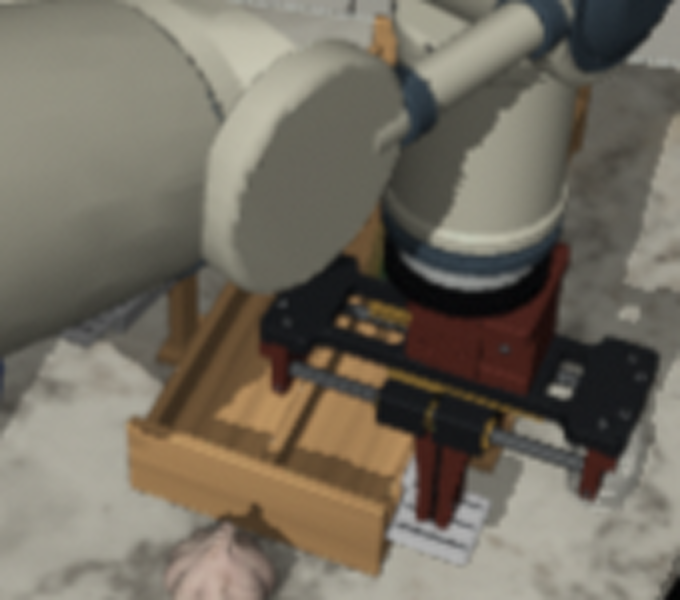

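The paddle is fully pressed, at crop (440,525), with about 4 N on it. I'll hold it while the tin rolls.

Call:
{"method": "carry_out", "body": {"twist": [[0,0,0],[0,0,0],[0,0,0],[0,0,0],[0,0,0],[0,0,0],[0,0,0],[0,0,0],[0,0,0],[0,0,0]], "dp": [[0,0,-0.001],[0,0,-0.001],[0,0,-0.001],[0,0,-0.001],[0,0,-0.001],[0,0,-0.001],[0,0,-0.001],[0,0,-0.001],[0,0,-0.001],[0,0,-0.001]], "fingers": [-1,-1,-1,-1,-1,-1,-1,-1,-1,-1]}}

```text
time: 5.5
eef_pos: [0.4442, -0.2103, 0.0706]
tcp_rot: [0.279, 3.129, -0.0]
contact_force: [1.3, 0.4, 5.2]
finger_gap: 0.006
grip_force: 2.0
```

Call:
{"method": "carry_out", "body": {"twist": [[0,0,0],[0,0,0],[0,0,0],[0,0,0],[0,0,0],[0,0,0],[0,0,0],[0,0,0]], "dp": [[0,0,0],[0,0,0],[0,0,0],[0,0,0],[0,0,0],[0,0,0],[0,0,0],[0,0,0]], "fingers": [-1,-1,-1,-1,-1,-1,-1,-1]}}

```text
time: 6.5
eef_pos: [0.4442, -0.2103, 0.0706]
tcp_rot: [-0.279, -3.129, 0.0]
contact_force: [2.6, -0.3, 5.0]
finger_gap: 0.0
grip_force: 2.0
```

```bash
python3 - <<'E'
from h import *
a=camera("scene")[160:310,220:390,::-1];b=camera("top")[135:305,235:395,::-1]
cv2.imwrite("pics/f.png",np.hstack([cv2.resize(a,(400,400),interpolation=2),cv2.resize(b,(400,400),interpolation=2)]))
o=get_obs();print(o["time"],o["eef_pos"],o["contact_force"])
E
```

```text
6.6 [ 0.444162   -0.21033058  0.07064468] [1.57129803 0.23932154 4.87750989]
```

View pics/f.png

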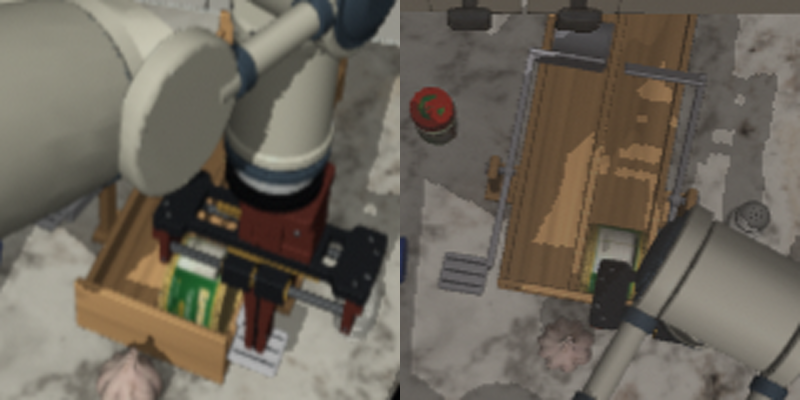

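The tin has rolled to the front stop, at left (195,285) and right (615,260). The gripper's body is well above it. I'll raise the lever gently, then lift clear.

Call:
{"method": "carry_out", "body": {"twist": [[0,0,0],[0,0,0],[0,0,0],[0,0,0],[0,0,0],[0,0,0],[0,0,0],[0,0,0],[0,0,0],[0,0,0]], "dp": [[0,0,0.008],[0,0,0.016],[0,0,0.024],[0,0,0.032],[0,0,0.04],[0,0,0.048],[0,0,0.056],[0,0,0.07],[0,0,0.1],[0,0,0.15]], "fingers": [-1,-1,-1,-1,-1,-1,-1,-1,-1,-1]}}

```text
time: 7.85
eef_pos: [0.4431, -0.2098, 0.2199]
tcp_rot: [-0.279, -3.125, -0.003]
contact_force: [0.7, 0.3, 0.2]
finger_gap: 0.006
grip_force: 0.0
```

Call:
{"method": "carry_out", "body": {"twist": [[0,0,0],[0,0,0],[0,0,0],[0,0,0],[0,0,0],[0,0,0],[0,0,0],[0,0,0],[0,0,0],[0,0,0]], "dp": [[0,0.03,0.01],[0,0.07,0.02],[0,0.12,0.02],[0,0.17,0.02],[0,0.22,0.02],[0,0.27,0.02],[-0.01,0.32,0.02],[-0.02,0.37,0.02],[-0.04,0.42,0.02],[-0.05,0.45,0.02]], "fingers": [-1,-1,-1,-1,-1,-1,-1,-1,-1,-1]}}

```text
time: 9.1
eef_pos: [0.3928, 0.2415, 0.2409]
tcp_rot: [-0.276, -3.129, 0.0]
contact_force: [0.9, -0.2, 0.8]
finger_gap: 0.005
grip_force: 0.0
```

```bash
python3 - <<'E'
from h import *
a=camera("scene")[160:310,200:390,::-1];b=camera("top")[135:305,205:395,::-1]
cv2.imwrite("pics/g.png",np.hstack([cv2.resize(a,(400,400),interpolation=2),cv2.resize(b,(400,400),interpolation=2)]))
o=get_obs();print(o["time"],o["eef_pos"],o["contact_force"])
E
```

```text
9.2 [0.39280147 0.24183665 0.24073347] [-0.06339213 -0.43989239  0.11261932]
```

View pics/g.png

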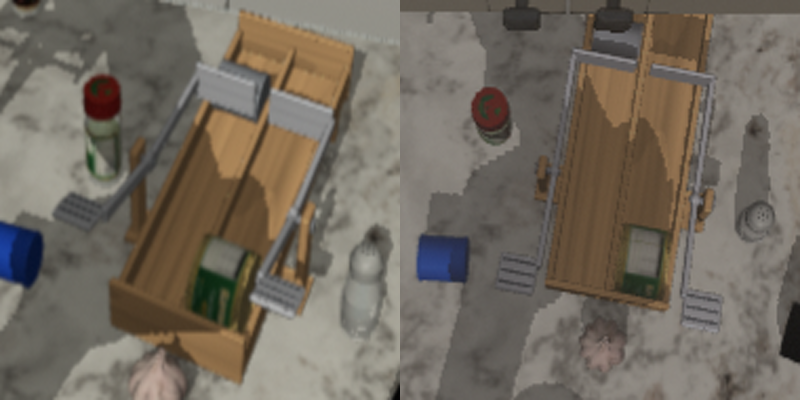

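The large tin rests at the front stop, at left (222,280). The right gate is shut again at left (300,112). The small tin is still behind its own gate, and the bystanders are where they were.

```bash
python3 -c "from cell import *; print(sign_off())"
```

```text
the job is handed in; nothing more can be done
None
```

The job is handed in at about 9 s of the 32 s limit: the large tin rests at the front stop, its gate is shut again, the small tin is still behind its own gate, and the things standing around were left in place.

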